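# Fill the clamping kit tray

## Robot

A 7-joint arm with a two-finger parallel gripper is mounted at the origin on the work surface; the furniture and walls round the work are solid. World frame = base frame: x ahead of the robot, y to its left, z up, the work surface at z = 0. Lengths are in m, angles in rad, forces in N, time in s.
With the tool pointing down it reaches from about 0.425 to 0.875 m from the base axis. Payload 4.7 kg.
Tool frame: the origin (TCP) lies at the very end of the fingers, on their centre line; the grasp point (between the pads) lies 19 mm behind it; z points along the fingers, y is the direction in which the jaws open and shut (so a half turn about z gives the same grasp; the last joint's range is limited). The gripper opens to 87 mm and grips with 3 to 60 N. Pads are 19 mm wide; open, the fingers measure 117 mm over their backs; the gripper's body (75 mm by 190 mm) begins 51 mm behind the grasp point.
Start: joints at [1.142, 0.321, -0.07, 1.45, 0.023, 1.371, -0.057], TCP at [0.278, -0.587, 0.223] pointing down, gripper open.
Joint ranges: [-2.86, 2.86], [-0.3, 2.09], [-1.38, 1.24], [0.06, 2.45], [-1.56, 4.7], [0.09, 2.05], [-2.69, 2.69]. Speed limits (rad/s): [2.57, 2.57, 3.14, 3.14, 3.14, 3.14, 3.14].

## Interface

Orientations are given as a rotation vector (axis times angle).
In Python, from bench import * gives the robot as it stands.
- The arm moves only by the shell command python3 -m jog 'ROWS' [OPENING] [FORCE]. ROWS is JSON, a list of rows, each a list of 4 numbers: the shift along the world's x, y, z in mm, then the turn about the world's z in rad. In form: [[x, y, z, twist], ...]. A call has exactly 8 rows; each row is the pose to reach, as a shift and turn from the pose commanded when the call began; what a row does not reach only later rows make up. A row lasts 1/8 s, in which the tool goes at most 62.5 mm and 10.7 degrees, less where a joint would pass 70% of its speed; a pose out of reach is approached as far as the arm can. A call with a gripper value outside its range is refused whole. OPENING is the opening, from -1 (shut) to 1 (fully open), set as the call begins (- or left out, the last holds). The fingers move at their own pace and stop on an object; FORCE is the grip in N (left out, the last holds). Time passes only in rows, so rows that repeat a pose let the fingers close, or fill a call up. It gives the time, the measured TCP pose, the force and the opening at its end, in the units of the state.
- get_state(): the state, without advancing time (a new reading comes with each control period).
- get_image(name): name is "side" or "top"; returns a dict with "image" (400x640x3 uint8, red, green, blue), "fx", "fy", "cx", "cy" (pixels), "position" and "rotation" of the camera in the world. Camera axes: x right, y down, z forward; pixel columns grow to the right and rows downward; lengths in m; the calibration is good to about 2 mm. A picture is of the moment at which its call begins. There is no depth.
- close_job(): hands the job in, once; it reports no verdict.
The state is a dict: "time": time; "joint_positions": joint angles; "qd": joint speeds; "joint_torque": joint torques, N m; "position": TCP position; "tool_rot": TCP orientation; "ft_force": force on the tool from outside, world axes, zero at the start; "torque": the same for the moment, N m; "grip_width": opening from 0.0 (shut) to 1.0 (fully open).
Only numpy, scipy, OpenCV 4.12 (cv2) and the standard library are available. Lean on these libraries where they do the work, as an engineer would, in place of code of your own. Each camera call takes 0.05 s, during which the arm holds its last target. There are 200 camera calls.

## Task

Put the clamping kit together in the low grey tray: the hex bolt into the medium rectangular recess, the hexagon nut into the round one, the steel bar into the long one and the rubber block into the short, nearly square one, each lying flat on the floor of its recess. The headless stud and the plain round collar do not belong to the kit: leave them where they lie.

Things in the scene. Friction and masses are not known exactly. Their poses are not given: they have to be found in the camera images.
- bolt_centre (a point): Lies flat on the table at the start. Point: its centre, half-way up; z up. Hex bolt, plain steel, 50 mm long: hexagon head 19 mm wide and 8 mm long at the +y end, round 10 mm shank to the -y end; axis along y, lying on head and shank tip, total height about 18 mm, so the shank slopes slightly. The point lies 25 mm from either end, on the shank; the bolt balances about 5 mm from it towards the head.
- nut_centre (a point): Lies flat on the table at the start. Point: its centre, half-way up; z up. Hexagon nut, plain steel, 24 mm across flats (along x), 27 mm across corners (along y), 13 mm high, 16 mm hole, hole upright.
- bar_centre (a point): Lies flat on the table at the start. Point: its centre, half-way up; z up. Solid rectangular steel bar offcut, 20 (x) x 85 (y) x 12 (z) mm, about 0.12 kg. (A clamped steel frame, up to about 0.3 m high, stands on the table to the right of all these things: pass over it.)
- pad_centre (a point): Lies flat on the table at the start. Point: its centre, half-way up; z up. Black rubber packing block, 22 (x) x 30 (y) x 20 (z) mm.
- stud_centre (a point): Lies flat on the table at the start. Point: its centre, half-way up; z up. Look-alike, not part of the kit: headless threaded steel stud, 10 mm thick and 50 mm long along y.
- collar_centre (a point): Lies flat on the table at the start. Point: its centre, half-way up; z up. Look-alike, not part of the kit: plain round steel collar, 27 mm across with no flats, 13 mm high, 16 mm hole.
- bolt_recess (a point): Wooden insert, 57 x 113 mm and 12 mm thick, fixed in a low grey kit tray (tray rim 13 mm above the table) with three others of the same outline, side by side at 59.5 mm pitch in any order; insert top 16 mm above the table, recess 6 mm deep. This one has the medium rectangular recess, 36 (x) x 68 (y) mm, for the hex bolt (head at either end). Point: centre of the recess floor (10 mm above the table); y along the insert's length, x across it.
- nut_recess (a point): Wooden insert, 57 x 113 mm and 12 mm thick, fixed in a low grey kit tray (tray rim 13 mm above the table) with three others of the same outline, side by side at 59.5 mm pitch in any order; insert top 16 mm above the table, recess 6 mm deep. This one has the round recess, 44 mm in diameter, for the nut. Point: centre of the recess floor (10 mm above the table); y along the insert's length, x across it.
- bar_recess (a point): Wooden insert, 57 x 113 mm and 12 mm thick, fixed in a low grey kit tray (tray rim 13 mm above the table) with three others of the same outline, side by side at 59.5 mm pitch in any order; insert top 16 mm above the table, recess 6 mm deep. This one has the long rectangular recess, 36 (x) x 102 (y) mm, for the steel bar. Point: centre of the recess floor (10 mm above the table); y along the insert's length, x across it.
- pad_recess (a point): Wooden insert, 57 x 113 mm and 12 mm thick, fixed in a low grey kit tray (tray rim 13 mm above the table) with three others of the same outline, side by side at 59.5 mm pitch in any order; insert top 16 mm above the table, recess 6 mm deep. This one has the short, nearly square recess, 39 (x) x 47 (y) mm, for the rubber block; the block's 30 mm length lies along y. Point: centre of the recess floor (10 mm above the table); y along the insert's length, x across it.
Things that resemble listed ones, but are neither listed nor needed, are in the scene too. What is shaped like the part that bears nut_centre but turquoise is not meant.

How it is judged:
By the outcome, as a careful person would: the job done as asked, in the order asked, and still so for the second after the job is handed in, with the robot touching nothing.
It also fails if it takes over 96 s, if anything falls off the work surface, if the arm or the gripper's body presses on something with over 40 N, if the wrist force passes 120 N, or if a joint passes its speed limit or range.

## Working session

There is one attempt and no reset: what is moved stays moved. The work goes in short steps, Python scripts to look and compute and a shell command to move; the robot and the scene stay as the last step left them, time stands still between calls to the robot, and variables do not carry over. Pictures are saved under pics/ and viewed, about 12 in all and at most 16, crops included, and the job is handed in when it is done.

```bash
mkdir -p pics; ls; python3 - <<'E'
from bench import *
import cv2,numpy as np
for n in("top","side"):
    d=get_image(n);cv2.imwrite(f"pics/{n}0.png",d["image"][:,:,::-1]);print(n,d["fx"],d["fy"],d["cx"],d["cy"],d["position"],np.round(d["rotation"],4).tolist())
print(get_state())
E
```

```text
pics
top 467.5690841683209 467.5690841683209 312.75514472801177 203.6392060732192 [0.37026276 0.15834759 1.03584376] [-2.2106, 2.1652, -0.0889]
side 497.22420098085803 497.22420098085803 313.3226478107237 198.13674852585342 [0.29533577 1.01038263 0.47593868] [-0.2642, 2.5709, -1.6173]
{'time': 0.1, 'joint_positions': array([ 1.1421037 ,  0.32172452, -0.07008243,  1.45155094,  0.02260683,
        1.37078986, -0.05692153]), 'qd': array([ 6.54556689e-04, -3.25554384e-03,  1.38401958e-04, -2.90571778e-03,
        9.71675454e-05,  2.78805977e-03,  5.63768435e-05]), 'joint_torque': array([-1.55610530e-05, -4.92570591e+01, -4.05846303e-01, -3.13399637e+01,
       -6.42583170e-02,  3.95438250e-02,  1.01835458e-04]), 'position': array([ 0.27824436, -0.58689202,  0.22158771]), 'tool_rot': array([-3.06332970e+00, -6.89521472e-01,  7.34069587e-04]), 'ft_force': array([ 0.20978771,  0.55237922, -0.54601554]), 'torque': array([ 0.00038003, -0.02140222, -0.01481807]), 'grip_width': 1.0027406455970327}
```

View pics/top0.png

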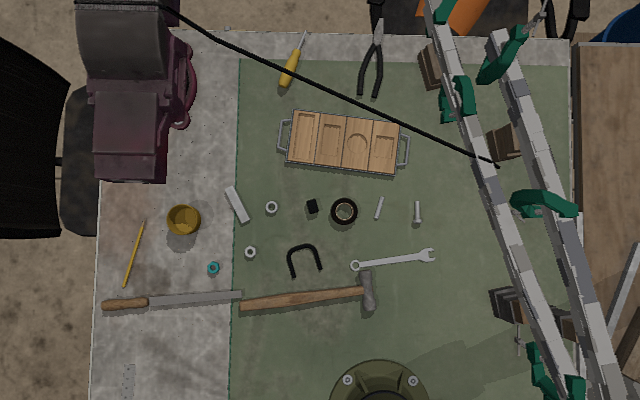

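View pics/side0.png

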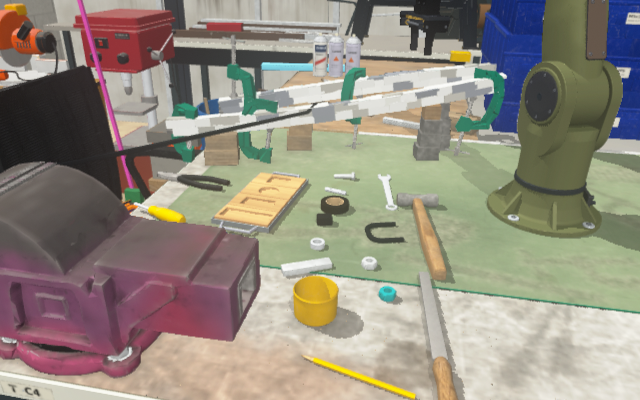

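The top view shows the tray at (345,140), the bar at (237,204), ring-shaped parts at (271,207) and (250,252), and the pad at (312,206). The stud is at (379,208), the bolt at (417,212) and a turquoise nut at (213,268). The side view matches. Next I'll zoom in and measure contours.

```bash
cat > h.py <<'E'
from bench import *
import cv2,numpy as np
from scipy.spatial.transform import Rotation as R
def px2w(d,uv,z):
    uv=np.atleast_2d(np.asarray(uv,float)); r=np.c_[(uv[:,0]-d["cx"])/d["fx"],(uv[:,1]-d["cy"])/d["fy"],np.ones(len(uv))]
    M=np.asarray(d["rotation"],float); M=R.from_rotvec(M).as_matrix() if M.size==3 else M
    w=r@M.T; p=np.asarray(d["position"]); return p+w*((z-p[2])/w[:,2])[:,None]
def crop(d,x,y,w,h,k,f): cv2.imwrite(f,cv2.resize(d["image"][y:y+h,x:x+w,::-1],None,fx=k,fy=k,interpolation=cv2.INTER_CUBIC))
def blobs(d,mask,z,amin=15):
    for c in cv2.findContours(mask.astype(np.uint8),cv2.RETR_EXTERNAL,cv2.CHAIN_APPROX_NONE)[0]:
        if cv2.contourArea(c)<amin: continue
        w=px2w(d,c[:,0],z)[:,:2]*1000; (m,s,a)=cv2.minAreaRect(w.astype(np.float32))
        print("px",c[:,0].mean(0).round(),"ctr",np.round(m,1),"size",np.round(s,1),"ang",round(a,1))
E
python3 - <<'E'
from h import *
d=get_image("top");crop(d,200,95,240,185,3.3,"pics/c1.png")
s=get_image("side");crop(s,200,160,220,150,3.6,"pics/c2.png")
h=cv2.cvtColor(d["image"],cv2.COLOR_RGB2HSV).astype(int)
roi=np.zeros(h.shape[:2],bool);roi[180:262,220:435]=1
m=roi&(h[...,1]<30)&(h[...,2]>120)
blobs(d,m,0.008)
print("dark");blobs(d,roi&(h[...,2]<55),0.02)
E
```

```text
px [403. 257.] ctr [338.  -40.3] size [ 28.3 153.6] ang 1.2
px [250. 251.] ctr [339.  286.9] size [21.8 19.7] ang 1.7
px [417. 211.] ctr [434.3 -81.6] size [44.3  8.8] ang 0.2
px [271. 206.] ctr [437.4 242.6] size [24.3 22. ] ang 1.5
px [379. 207.] ctr [441.4   4.8] size [ 6.6 47.6] ang 74.3
px [229. 216.] ctr [405.7 321.8] size [178.   63.6] ang 2.0
dark
px [303. 252.] ctr [338.5 169.8] size [36.6 73.4] ang 1.1
px [312. 206.] ctr [439.3 152.7] size [30.2 22.7] ang 15.2
px [344. 211.] ctr [430.2  83.7] size [56.7 58.9] ang 1.2
```

View pics/c1.png

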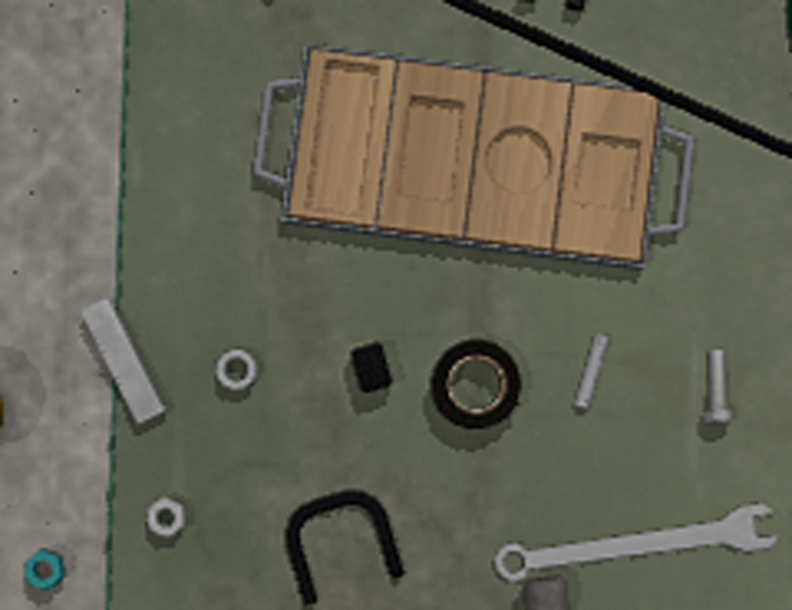

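View pics/c2.png

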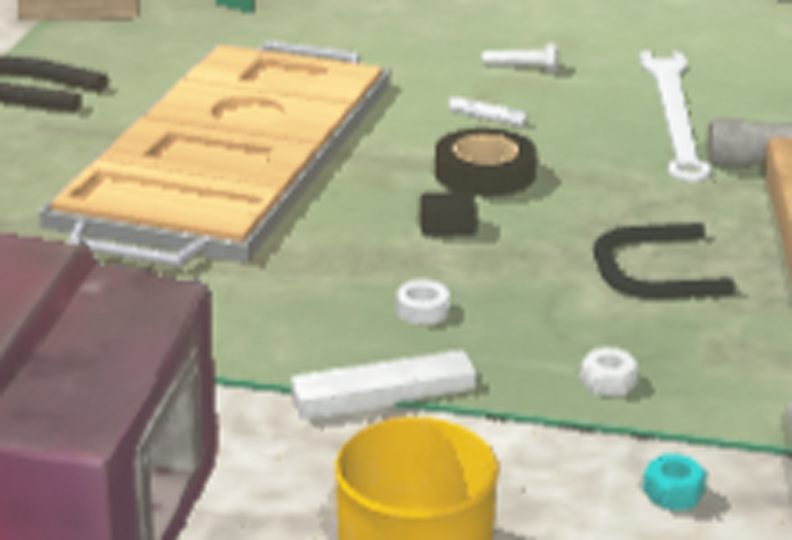

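The crops show the hexagon nut at crop-1 (165,517), the larger hexagon against the round collar at (236,370). The bolt head is at the bottom end (717,415). The inserts run left to right: bar, bolt, nut, pad. A cable passes above the tray's upper right, so I'll work out its height along with the tray, bar and cup.

```bash
python3 - <<'E'
from h import *
d=get_image("top");s=get_image("side")
I=d["image"];h=cv2.cvtColor(I,cv2.COLOR_RGB2HSV).astype(int)
def proj(s,P):
    M=R.from_rotvec(s["rotation"]).as_matrix() if np.size(s["rotation"])==3 else s["rotation"]
    c=(np.asarray(P)-s["position"])@M; return np.c_[c[:,0]/c[:,2]*s["fx"]+s["cx"],c[:,1]/c[:,2]*s["fy"]+s["cy"]]
# cable: side pixels dark near line (120,150)-(320,107)
for u,v in[(210,37),(280,66),(350,99),(400,122),(440,139),(480,156)]:
    hs=np.arange(0,.45,.02);W=np.vstack([px2w(d,(u,v),z) for z in hs]);P=proj(s,W)
    yl=150+(P[:,0]-120)*(107-150)/200
    i=np.argmin(abs(P[:,1]-yl));print("cable",u,v,"h",round(hs[i],2),W[i].round(3),P[i].round())
# tray
w=(h[...,0]>5)&(h[...,0]<25)&(h[...,1]>70)&(h[...,2]>90);roi=np.zeros_like(w);roi[100:180,278:410]=1
w=cv2.morphologyEx((w&roi).astype(np.uint8),cv2.MORPH_CLOSE,np.ones((5,5)))
print("wood");blobs(d,w,0.016,500)
# bar
g=cv2.GaussianBlur(I,(3,3),0).astype(int)
roi[:]=0;roi[180:230,218:256]=1
print("bar");[blobs(d,(roi&(I.min(2)>t)),0.012,60) for t in(140,150,160,170)]
# cup
y=(h[...,0]>18)&(h[...,0]<32)&(h[...,1]>150);roi[:]=0;roi[195:245,160:210]=1
print("cup top");[blobs(d,roi&y,z,100) for z in(0,.05,.08)]
S=cv2.cvtColor(s["image"],cv2.COLOR_RGB2HSV);ys=(S[...,0]>18)&(S[...,0]<32)&(S[...,1]>150);ys[:270]=0;ys[335:]=0;ys[:,:285]=0;ys[:,350:]=0
c=np.argwhere(ys);print("cup side rows",c.min(0),c.max(0))
b=px2w(s,(316,324),0);print("bottom front",b)
for z in(.04,.05,.06,.07,.08):print(z,px2w(s,(316,277),z).round(3))
crop(d,160,190,100,90,6,"pics/c3.png")
E
```

```text
cable 210 37 h 0.2 [0.734 0.347 0.2  ] [119. 151.]
cable 280 66 h 0.18 [0.69  0.219 0.18 ] [182. 139.]
cable 350 99 h 0.16 [0.636 0.085 0.16 ] [236. 129.]
cable 400 122 h 0.16 [ 0.594 -0.011  0.16 ] [269. 118.]
cable 440 139 h 0.14 [ 0.567 -0.093  0.14 ] [289. 117.]
cable 480 156 h 0.14 [ 0.536 -0.171  0.14 ] [309. 109.]
wood
px [343. 142.] ctr [584.5  86. ] size [236.  113.9] ang 83.7
bar
px [234. 197.] ctr [453.2 324.6] size [56.4 17.6] ang 28.2
cup top
px [183. 220.] ctr [406.3 435.8] size [66.5 72.8] ang 2.2
px [183. 220.] ctr [404.5 422.4] size [63.3 69.3] ang 2.2
px [183. 220.] ctr [403.5 414.4] size [61.3 67.2] ang 2.2
cup side rows [276 293] [325 337]
bottom front [[0.39606637 0.45064753 0.        ]]
0.04 [[0.408 0.392 0.04 ]]
0.05 [[0.406 0.406 0.05 ]]
0.06 [[0.403 0.42  0.06 ]]
0.07 [[0.4   0.434 0.07 ]]
0.08 [[0.398 0.449 0.08 ]]
```

View pics/c3.png

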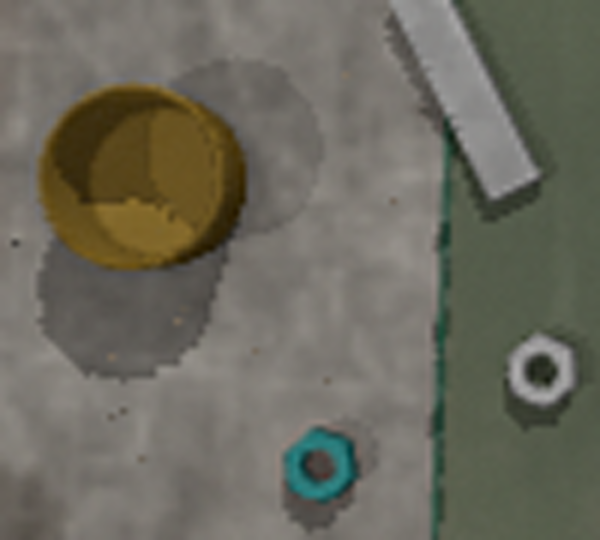

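Now I'll check the cable and frame clearances near the bolt and pad, since the gripper body is 190 mm wide.

```bash
python3 - <<'E'
from h import *
d=get_image("top");s=get_image("side")
a=cv2.resize(s["image"][60:200,120:520],None,fx=2,fy=2,interpolation=cv2.INTER_CUBIC)
b=cv2.resize(d["image"][80:220,260:560],None,fx=2.0,fy=2.0,interpolation=cv2.INTER_CUBIC)
c=np.zeros((560,800,3),np.uint8);c[:280]=a;c[280:,:600]=b
cv2.imwrite("pics/c4.png",c[:,:,::-1])
print("bar",px2w(d,[(225.5,189.5),(232.4,185.9),(249.7,218.6),(242.1,223.8)],.012)[:,:2].round(4).tolist())
print("bolt tip/headend",px2w(d,[(416.8,201)],.008).round(4),px2w(d,[(417.6,223)],.012).round(4))
E
```

```text
bar [[0.4725, 0.3432], [0.4807, 0.3283], [0.4096, 0.2881], [0.3979, 0.3044]]
bolt tip/headend [[ 0.4563 -0.0789  0.008 ]] [[ 0.4076 -0.0799  0.012 ]]
```

View pics/c4.png

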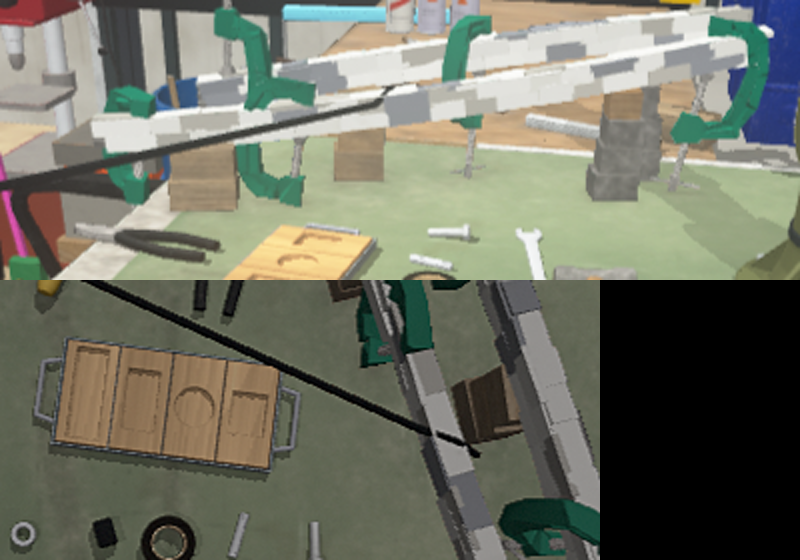

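Image c4: the cable drops from upper left and drapes over the inner beam near top-view pixel (475,156). The inner beam's left edge runs from about (470,156) to (492,212). I'll triangulate both edges.

```bash
cat >> h.py <<'E'
def proj(s,P):
    M=np.asarray(s["rotation"]); M=R.from_rotvec(M).as_matrix() if M.size==3 else M
    c=(np.asarray(P)-s["position"])@M; return np.c_[c[:,0]/c[:,2]*s["fx"]+s["cx"],c[:,1]/c[:,2]*s["fy"]+s["cy"]]
def tri(d,s,u,v,p,q):
    hs=np.arange(0,.5,.002);W=np.vstack([px2w(d,(u,v),z) for z in hs]);P=proj(s,W)
    yl=p[1]+(P[:,0]-p[0])*(q[1]-p[1])/(q[0]-p[0]);i=np.argmin(abs(P[:,1]-yl));return W[i].round(3),P[i].round()
E
python3 - <<'E'
from h import *
d=get_image("top");s=get_image("side")
for u,v in((470,156),(481,184),(492,212)):
    print("beam bottom",tri(d,s,u,v,(170,135),(490,87.5)));
for u,v in((480,156),(491,184),(502,212)):
    print("beam top",tri(d,s,u,v,(170,116),(480,72)))
for u,v in((340,94),(360,104),(380,113),(400,122),(420,131),(440,140),(460,149)):
    # refine cable row in the column: darkest pixel
    col=d["image"][v-8:v+9,u].sum(1);v2=v-8+np.flatnonzero(col<col.min()+40).mean()
    print("cable",u,v2,tri(d,s,u,v2,(120,153.5),(310,111.5)))
E
```

```text
beam bottom (array([ 0.537, -0.155,  0.13 ]), array([307., 115.]))
beam bottom (array([ 0.481, -0.173,  0.138]), array([331., 111.]))
beam bottom (array([ 0.427, -0.191,  0.146]), array([354., 107.]))
beam top (array([ 0.529, -0.158,  0.176]), array([311.,  96.]))
beam top (array([ 0.476, -0.175,  0.184]), array([334.,  92.]))
beam top (array([ 0.424, -0.192,  0.19 ]), array([356.,  90.]))
cable 340 95.33333333333333 (array([0.641, 0.104, 0.166]), array([230., 129.]))
cable 360 105.0 (array([0.625, 0.066, 0.162]), array([244., 126.]))
cable 380 114.0 (array([0.609, 0.027, 0.158]), array([257., 123.]))
cable 400 123.0 (array([ 0.594, -0.013,  0.152]), array([269., 121.]))
cable 420 132.0 (array([ 0.578, -0.052,  0.148]), array([280., 118.]))
cable 440 141.0 (array([ 0.562, -0.092,  0.144]), array([291., 116.]))
cable 460 150.0 (array([ 0.547, -0.133,  0.138]), array([302., 114.]))
```

The cable is at z≈0.15 over the tray's far side, which matters for the pad. The inner beam is close to the bolt, with its face at y≈-0.19. I'll close on the bolt with the TCP shifted towards +y so the finger drags the bolt away from the beam. First I'll go up and over the frame.

```bash
python3 -m jog '[[0,0,50,0],[0,0,110,0],[0,0,170,0],[0,0,200,0],[10,50,200,-0.1],[25,110,200,-0.2],[45,170,200,-0.3],[60,230,200,-0.4]]' 0.4 20
python3 -m jog '[[15,60,0,-0.043],[30,120,0,-0.043],[50,180,0,-0.043],[70,240,0,-0.043],[85,285,0,-0.043],[91,292,-30,-0.043],[91,292,-80,-0.043],[91,292,-80,-0.043]]'
```

```text
time: 1.5
position: [0.3391, -0.3552, 0.4227]
tool_rot: [3.14, 0.063, 0.001]
ft_force: [1.1, 0.3, 0.0]
grip_width: 0.704
time: 2.5
position: [0.427, -0.0651, 0.3394]
tool_rot: [-3.14, 0.0, 0.011]
ft_force: [-0.2, -0.2, 1.1]
grip_width: 0.702
```

```bash
python3 -m jog '[[2,0,-60,0],[2,0,-120,0],[2,0,-180,0],[2,0,-235,0],[2,0,-270,0],[2,0,-290,0],[2,0,-300,0],[2,0,-300,0]]'
python3 - <<'E'
from h import *
d=get_image("top");crop(d,330,150,180,140,4,"pics/b1.png")
E
```

```text
time: 3.5
position: [0.4327, -0.0658, 0.0436]
tool_rot: [3.142, -0.001, 0.002]
ft_force: [0.4, 0.0, -0.8]
grip_width: 0.702
```

View pics/b1.png

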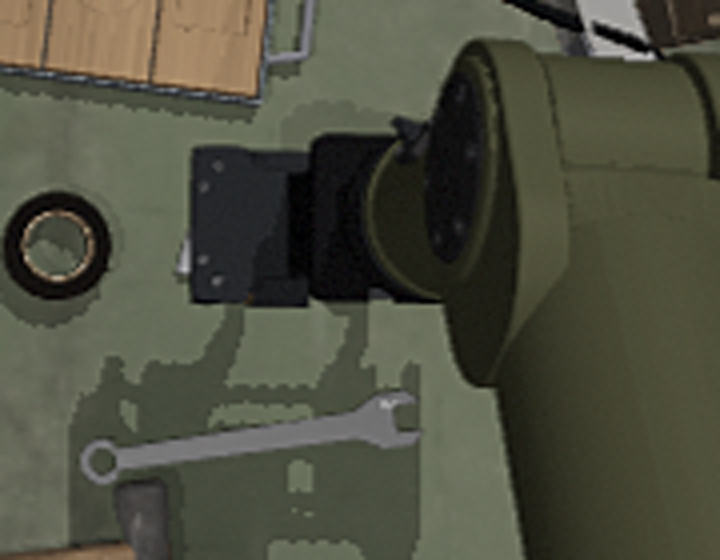

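```bash
python3 - <<'E'
from h import *
d=get_image("side");crop(d,240,40,280,180,2.8,"pics/b2.png")
print(get_state()["joint_positions"].round(2))
E
```

```text
[ 0.67  0.08 -0.59  2.14  0.05  0.94 -1.52]
```

View pics/b2.png

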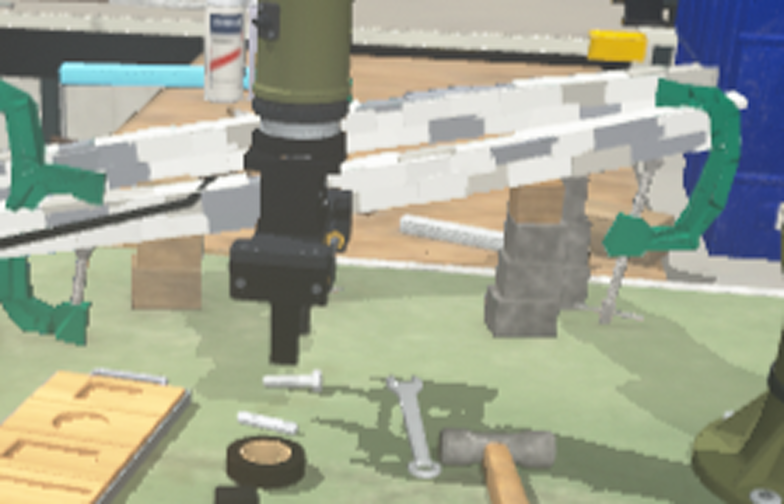

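The side view shows the gripper's box with the arm's wrist well above the beam. The bolt is under the fingers at about crop (293,381), and the stud is at (267,422). I'll work out the height of the box top, then grasp.

```bash
python3 -m jog '[[-3,0,-15,0],[-3,0,-30,0],[-3,0,-37,0],[-3,0,-38,0],[-3,0,-38,0],[-3,0,-38,0],[-3,0,-38,0],[-3,0,-38,0]]'
python3 -m jog '[[0,0,0,0],[0,0,0,0],[0,0,0,0],[0,0,0,0],[0,0,0,0],[0,0,0,0],[0,0,0,0],[0,0,0,0]]' -1 20
python3 - <<'E'
from h import *
s=get_image("side");M=R.from_rotvec(s["rotation"]).as_matrix()
for u,v,y in((341,149,.03),(341,129,.03),(341,125.7,-.0),(341,97,-.04)):
    r=M@np.array([(u-s["cx"])/s["fx"],(v-s["cy"])/s["fy"],1]);p=s["position"];print(u,v,(p+r*(y-p[1])/r[1]).round(3))
E
```

```text
time: 4.6
position: [0.4286, -0.0655, 0.0048]
tool_rot: [3.141, -0.0, 0.001]
ft_force: [0.8, -0.9, -0.5]
grip_width: 0.701
time: 5.6
position: [0.4285, -0.0654, 0.0046]
tool_rot: [3.142, -0.0, -0.0]
ft_force: [-0.1, 0.4, 0.3]
grip_width: 0.105
341 149 [0.426 0.03  0.116]
341 129 [0.428 0.03  0.159]
341 125.7 [0.432 0.    0.157]
341 97 [ 0.44  -0.04   0.208]
```

The grip reads 9 mm, so the bolt is held. Now I'll carry it to the bolt recess, staying on the robot's side of the cable.

```bash
python3 -m jog '[[0,0,20,0],[0,10,50,0],[10,40,80,-0.05],[40,80,90,-0.15],[75,120,90,-0.26],[115,155,90,-0.26],[145,178,90,-0.26],[151,181,90,-0.26]]'
python3 -m jog '[[0,0,0,0],[0,0,-30,0],[0,0,-50,0],[0,0,-60,0],[0,0,-60,0.05],[0,0,-60,0.1],[0,0,-60,0.15],[0,0,-60,0.15]]'
python3 - <<'E'
from h import *
d=get_image("side");crop(d,170,90,220,170,3.5,"pics/b3.png")
E
```

```text
time: 6.65
position: [0.5804, 0.1181, 0.0941]
tool_rot: [-3.113, 0.403, 0.001]
ft_force: [-0.7, -0.3, 0.2]
grip_width: 0.109
time: 7.65
position: [0.5796, 0.1153, 0.0349]
tool_rot: [3.137, -0.174, 0.001]
ft_force: [0.1, -0.0, -0.3]
grip_width: 0.106
```

View pics/b3.png

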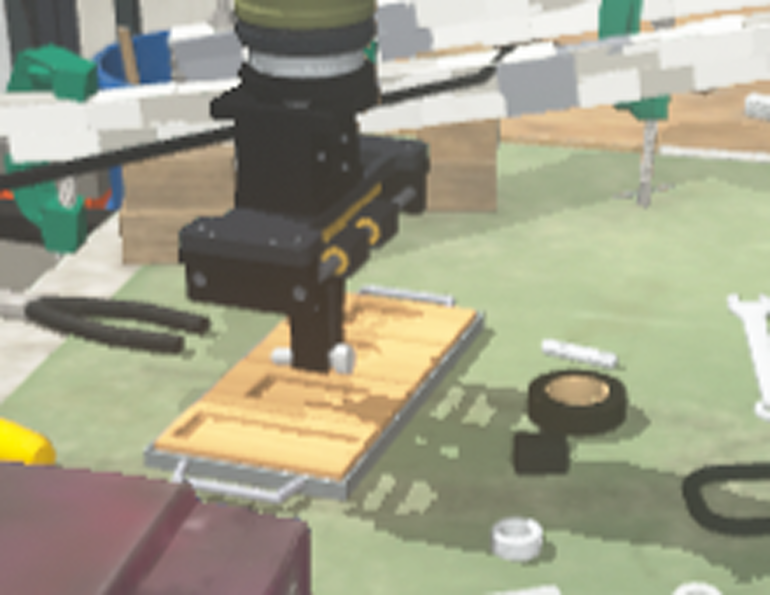

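```bash
python3 -m jog '[[0,0,-8,0],[0,0,-14,0],[0,0,-17,0],[0,0,-18,0],[0,0,-18,0],[0,0,-18,0],[0,0,-18,0],[0,0,-18,0]]'
python3 -m jog '[[0,0,0,0],[0,0,0,0],[0,0,0,0],[0,0,0,0],[0,0,10,0],[0,0,30,-0.1],[0,0,60,-0.2],[0,0,90,-0.2]]' -0.4
python3 -m jog '[[-60,20,20,0.0],[-110,60,30,0.0],[-150,100,30,0.1],[-190,130,30,0.1],[-220,150,30,0.2],[-240,170,30,0.2],[-241,171,0,0.2],[-241,171,-20,0.2]]' 0
python3 - <<'E'
from h import *
d=get_image("top");crop(d,190,95,240,185,3.3,"pics/b4.png")
E
```

```text
time: 8.7
position: [0.5795, 0.1156, 0.0167]
tool_rot: [3.137, -0.173, 0.0]
ft_force: [0.0, -0.7, -1.0]
grip_width: 0.105
time: 9.7
position: [0.5795, 0.1158, 0.1082]
tool_rot: [-3.104, 0.486, -0.001]
ft_force: [0.1, -0.0, -0.1]
grip_width: 0.301
time: 10.7
position: [0.3381, 0.287, 0.0865]
tool_rot: [3.136, -0.17, 0.002]
ft_force: [-0.2, -0.2, -0.0]
grip_width: 0.499
```

View pics/b4.png

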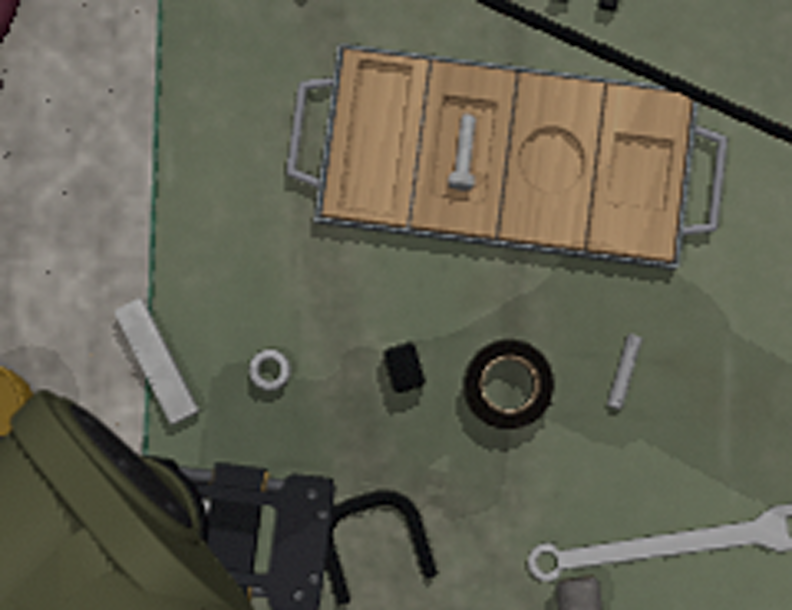

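The bolt lies in the second recess, at crop (462,150). Next is the nut.

```bash
python3 -m jog '[[-4,0,-20,0.108],[-4,0,-45,0.108],[-4,0,-65,0.108],[-4,0,-77,0.108],[-4,0,-82,0.108],[-4,0,-82,0.108],[-4,0,-82,0.108],[-4,0,-82,0.108]]'
python3 -m jog '[[0,0,0,0],[0,0,0,0],[0,0,0,0],[0,0,0,0],[0,0,0,0],[0,0,0,0],[0,0,0,0],[0,0,0,0]]' -1 20
```

```text
time: 11.75
position: [0.3349, 0.2868, 0.0051]
tool_rot: [-3.141, 0.004, -0.002]
ft_force: [0.7, -0.3, -0.7]
grip_width: 0.496
time: 12.75
position: [0.3345, 0.2866, 0.0046]
tool_rot: [3.141, -0.003, 0.0]
ft_force: [-0.1, -0.6, 1.9]
grip_width: 0.269
```

```bash
python3 -m jog '[[0,0,30,0],[10,-10,70,0],[45,-40,95,-0.1],[90,-85,95,-0.2],[135,-130,95,-0.3],[175,-175,95,-0.35],[210,-210,95,-0.35],[226,-227,95,-0.35]]'
python3 -m jog '[[0,0,0,0],[0,0,-30,0],[0,0,-55,0],[0,0,-70,0],[0,0,-75,0],[6,-1,-75,0],[12,-2,-75,0],[12,-2,-75,0]]'
python3 -m jog '[[0,0,-4,0],[0,0,-7,0],[0,0,-7,0],[0,0,-7,0],[0,0,-7,0],[0,0,-7,0],[0,0,-7,0],[0,0,-7,0]]'
```

```text
time: 13.75
position: [0.5619, 0.0567, 0.099]
tool_rot: [-3.092, 0.556, 0.001]
ft_force: [-0.5, 0.5, -0.7]
grip_width: 0.274
time: 14.75
position: [0.5738, 0.0574, 0.0254]
tool_rot: [-3.092, 0.551, -0.002]
ft_force: [-0.3, -0.2, -1.3]
grip_width: 0.272
time: 15.75
position: [0.5725, 0.0576, 0.0176]
tool_rot: [3.093, -0.55, -0.0]
ft_force: [0.4, 0.5, -0.9]
grip_width: 0.27
```

```bash
python3 -m jog '[[0,0,0,0],[0,0,0,0],[0,0,0,0],[0,0,8,0],[0,0,15,0],[-6,1,16,0],[-14,2,22,0],[-18,2,60,0]]' -0.05
python3 -m jog '[[-20,40,30,0.15],[-50,85,40,0.3],[-80,130,40,0.45],[-105,180,40,0.6],[-115,225,40,0.75],[-123,250,40,0.846],[-123,252,10,0.846],[-123,252,-20,0.846]]'
python3 - <<'E'
from h import *
d=get_image("top");crop(d,190,95,240,185,3.3,"pics/b5.png")
E
```

```text
time: 16.75
position: [0.5511, 0.0594, 0.0759]
tool_rot: [3.092, -0.549, -0.01]
ft_force: [-1.3, -0.8, 1.2]
grip_width: 0.478
time: 17.75
position: [0.4309, 0.312, 0.0573]
tool_rot: [3.045, 0.77, 0.001]
ft_force: [-0.5, -0.4, -0.6]
grip_width: 0.476
```

View pics/b5.png

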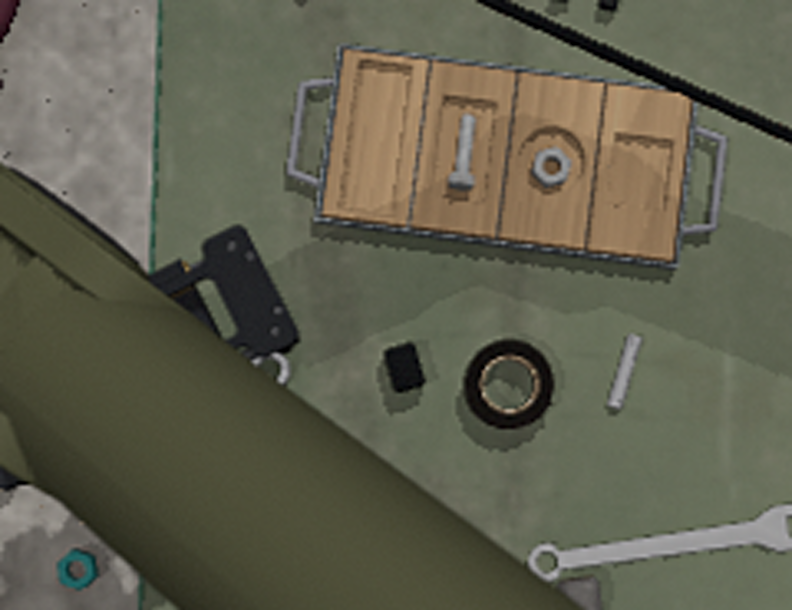

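The nut is inside the round recess at crop (551,166). Now I'll grasp the bar.

```bash
python3 -m jog '[[0,-1,-20,0],[0,-1,-38,0],[0,-1,-48,0],[0,-1,-53,0],[0,-1,-53,0],[0,-1,-53,0],[0,-1,-53,0],[0,-1,-53,0]]'
python3 -m jog '[[0,0,0,0],[0,0,0,0],[0,0,0,0],[0,0,0,0],[0,0,0,0],[0,0,0,0],[0,0,0,0],[0,0,0,0]]' -1 45
```

```text
time: 18.8
position: [0.4317, 0.3107, 0.0049]
tool_rot: [3.046, 0.768, 0.001]
ft_force: [-0.0, 0.7, -0.7]
grip_width: 0.479
time: 19.8
position: [0.4314, 0.3107, 0.0046]
tool_rot: [-3.046, -0.768, 0.0]
ft_force: [-0.1, 0.4, -0.3]
grip_width: 0.221
```

```bash
python3 -m jog '[[0,0,30,0],[0,0,70,-0.1],[20,-20,95,-0.2],[55,-45,95,-0.35],[90,-75,95,-0.5],[125,-105,95,-0.607],[150,-130,95,-0.607],[153,-135,95,-0.607]]'
python3 -m jog '[[0,0,0,0],[0,0,-30,0],[0,0,-55,0],[0,0,-70,0],[0,0,-75,0],[0,0,-79,0],[0,0,-82,0],[0,0,-82,0]]'
```

```text
time: 20.8
position: [0.5863, 0.1718, 0.0988]
tool_rot: [3.135, -0.186, -0.001]
ft_force: [-0.1, 0.1, -1.7]
grip_width: 0.22
time: 21.8
position: [0.5847, 0.1756, 0.0179]
tool_rot: [3.137, -0.178, 0.001]
ft_force: [0.1, -0.3, -0.5]
grip_width: 0.224
```

```bash
python3 -m jog '[[0,0,0,0],[0,0,0,0],[0,0,0,0],[0,0,10,0],[0,0,40,0],[0,0,80,0],[-20,-2,95,0.05],[-50,-6,95,0.15]]' -0.22
python3 -m jog '[[-35,-5,0,0.1],[-70,-10,0,0.225],[-98,-17,-20,0.225],[-105,-17,-40,0.225],[-105,-17,-70,0.225],[-105,-17,-95,0.225],[-105,-17,-107,0.225],[-105,-17,-107,0.225]]'
python3 -m jog '[[0,0,0,0],[0,0,0,0],[0,0,0,0],[0,0,0,0],[0,0,0,0],[0,0,0,0],[0,0,0,0],[0,0,0,0]]' -1 15
```

```text
time: 22.8
position: [0.5357, 0.1705, 0.1151]
tool_rot: [-3.14, -0.062, -0.007]
ft_force: [-0.8, 0.5, -0.3]
grip_width: 0.394
time: 23.8
position: [0.4292, 0.1528, 0.0055]
tool_rot: [-3.114, -0.411, 0.001]
ft_force: [-0.2, 0.4, 0.7]
grip_width: 0.391
time: 24.8
position: [0.4304, 0.1526, 0.0065]
tool_rot: [3.114, 0.41, 0.002]
ft_force: [-0.7, -0.8, 7.8]
grip_width: 0.248
```

The grip is good at about 22 mm. Next I'll bring the pad to the near edge of its recess without reaching the cable, then push it in from the robot's side.

```bash
python3 -m jog '[[0,0,30,0],[0,0,70,-0.1],[20,-30,95,-0.2],[45,-60,95,-0.35],[70,-95,95,-0.5],[90,-130,95,-0.611],[105,-148,95,-0.611],[108,-149,95,-0.611]]'
python3 -m jog '[[0,0,0,0],[0,0,-30,0],[0,0,-55,0],[0,0,-70,0],[0,0,-75,0],[6,0,-75,0],[12,-1,-76,0],[12,-1,-76,0]]'
python3 - <<'E'
from h import *
a=get_image("side")["image"][110:230,180:340]
b=get_image("top")["image"][90:190,290:450]
c=np.vstack([cv2.resize(x,None,fx=2.6,fy=2.6,interpolation=cv2.INTER_CUBIC) for x in(a,b)]);cv2.imwrite("pics/b6.png",c[:,:,::-1])
E
```

```text
time: 25.8
position: [0.5379, 0.003, 0.1004]
tool_rot: [-3.093, 0.546, 0.001]
ft_force: [-0.1, 1.1, -0.5]
grip_width: 0.257
time: 26.8
position: [0.5506, 0.0024, 0.0252]
tool_rot: [-3.093, 0.546, -0.002]
ft_force: [-0.4, -0.2, -0.6]
grip_width: 0.251
```

View pics/b6.png

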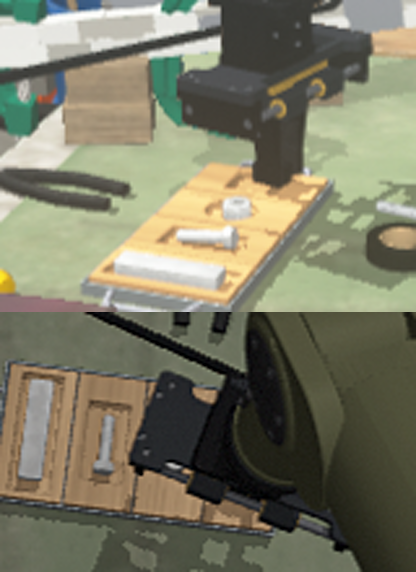

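The bar, bolt and nut sit in their recesses, and the box edge is short of the cable. Next: release, back straight out, close, then push.

```bash
python3 -m jog '[[0,0,-3,0],[0,0,-3,0],[0,0,-3,0],[0,0,-3,0],[-8,3,-3,0],[-18,7,-3,0],[-28,10,-3,0],[-36,13,-3,0]]'  -0.3
python3 - <<'E'
from h import *
a=get_image("side")["image"][110:230,180:340]
b=get_image("top")["image"][90:190,290:450]
c=np.vstack([cv2.resize(x,None,fx=2.6,fy=2.6,interpolation=cv2.INTER_CUBIC) for x in(a,b)]);cv2.imwrite("pics/b7.png",c[:,:,::-1])
E
```

```text
time: 27.9
position: [0.5125, 0.0158, 0.0216]
tool_rot: [3.093, -0.545, -0.0]
ft_force: [0.2, -0.2, -0.6]
grip_width: 0.349
```

View pics/b7.png

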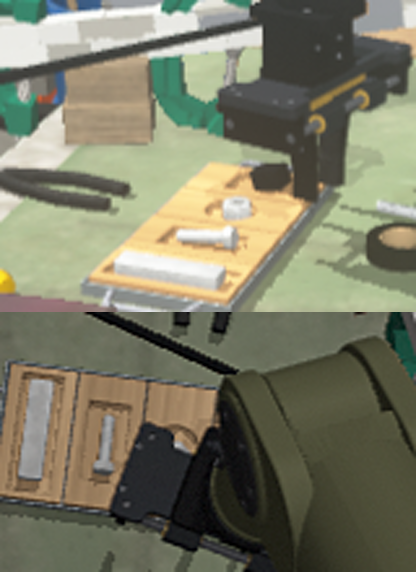

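The pad sits half in its recess, tipped at the near edge as intended. Now the push with closed fingers.

```bash
python3 -m jog '[[0,0,0,0],[0,-3,0,0],[2,-6,0,0.035],[2,-7,-2,0.035],[2,-7,-3,0.035],[2,-7,-3,0.035],[2,-7,-3,0.035],[2,-7,-3,0.035]]' -1 10
python3 -m jog '[[4,0,0,0],[8,-1,0,0],[12,-1,0,0],[16,-2,0,0],[20,-2,0,0],[24,-3,0,0],[28,-3,0,0],[31,-3,0,0]]'
python3 -m jog '[[1,0,0,0],[2,0,0,0],[3,0,0,0],[3,0,0,0],[3,0,0,0],[-5,1,0,0],[-20,3,0,0],[-50,6,10,0]]'
python3 -m jog '[[-40,0,60,0],[-80,0,120,0],[-100,20,150,0],[-100,60,150,0],[-100,110,150,0],[-100,160,150,0],[-100,200,150,0],[-100,200,150,0]]'
python3 - <<'E'
from h import *
a=get_image("side")["image"][110:230,180:340]
b=get_image("top")["image"][90:190,270:430]
c=np.vstack([cv2.resize(x,None,fx=3,fy=3,interpolation=cv2.INTER_CUBIC)[:290] for x in(a[30:],b)]);cv2.imwrite("pics/b8.png",c[:,:,::-1])
E
```

```text
time: 29.0
position: [0.5155, 0.0086, 0.0186]
tool_rot: [3.103, -0.491, 0.0]
ft_force: [0.4, -1.2, -0.5]
grip_width: 0.003
time: 30.0
position: [0.5467, 0.0056, 0.0186]
tool_rot: [3.103, -0.492, -0.0]
ft_force: [0.1, -0.2, -0.6]
grip_width: 0.002
time: 31.0
position: [0.4949, 0.0119, 0.0281]
tool_rot: [-3.102, 0.491, 0.002]
ft_force: [-0.5, -1.4, 1.2]
grip_width: 0.003
time: 32.0
position: [0.3947, 0.2147, 0.1782]
tool_rot: [-3.104, 0.481, 0.001]
ft_force: [-0.2, -0.7, -0.7]
grip_width: 0.005
```

View pics/b8.png

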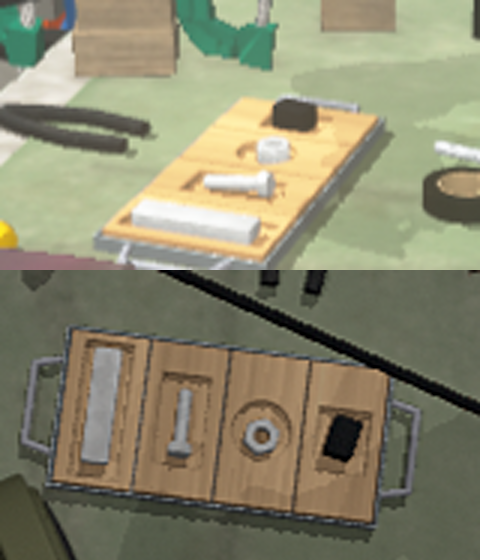

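All four parts appear to be in their recesses. The pad at crop (342,438) is yawed a bit, so I'll check numerically that it's flat and inside.

```bash
python3 - <<'E'
from h import *
d=get_image("top");s=get_image("side")
roi=np.zeros((400,640),bool);roi[130:165,366:396]=1
g=d["image"].max(2)
for t in(40,55):
    m=(roi&(g<t)).astype(np.uint8);blobs(d,m,.03)
    c=max(cv2.findContours(m,0,1)[0],key=cv2.contourArea)
    b=cv2.boxPoints(cv2.minAreaRect(px2w(d,c[:,0],.03)[:,:2].astype(np.float32)*1000))-[574.7,-2.7]
    a=np.radians(-6.3);print("box corners in insert frame (y_len,x_lat)",(b@np.array([[np.cos(a),-np.sin(a)],[np.sin(a),np.cos(a)]])).round(1).tolist())
crop(s,262,165,40,30,16,"pics/b9.png")
E
```

```text
px [384. 146.] ctr [574.1  -1.2] size [20.7 30.8] ang 72.4
box corners in insert frame (y_len,x_lat) [[-17.9, -5.7], [12.4, -11.8], [16.4, 8.5], [-13.8, 14.5]]
px [384. 146.] ctr [574.1  -1.2] size [20.7 32.2] ang 72.4
box corners in insert frame (y_len,x_lat) [[-18.5, -5.6], [13.0, -11.9], [17.1, 8.4], [-14.5, 14.7]]
```

View pics/b9.png

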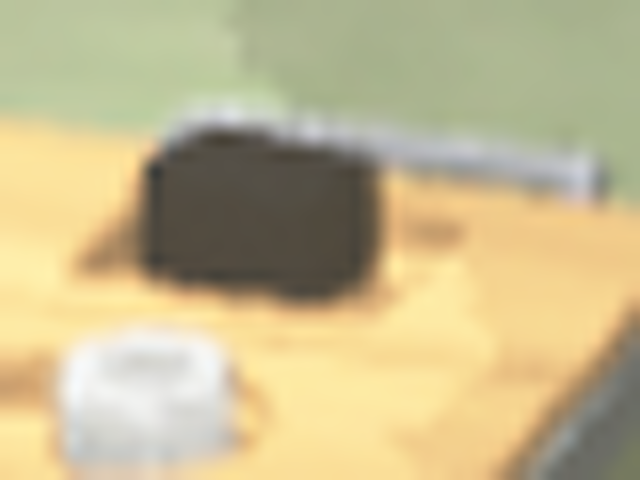

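```bash
python3 -c "
from bench import *
print(get_state()['time']);print(close_job())"
```

```text
32.2
the job is handed in; nothing more can be done
None
```

I put all four kit parts in their recesses in the order asked (bolt, nut, bar, rubber block) and handed the job in at 32.2 s. Collar, stud and turquoise nut were never gripped.

- **How the block went in:** a cable hangs about 0.15 m above the tray's far side. I set the rubber block half in its recess from the near side, then pushed it home with the closed fingers to keep the gripper body clear.
- **Last pictures:** the bar, bolt and nut lie inside their recesses. All corners of the block measure at least 4.8 mm inside its recess walls, so it should be flat on the floor.
- **Shortfall:** the block is turned about 11° from its recess axis. I left it that way rather than work again beside the cable.
- **Not checked:** I judged flatness only from the pictures and those clearances, not from a height measurement. I did not re-measure the collar and stud; the stud looked unmoved in the last top view that showed it, and the collar was partly hidden by the arm from the bar grasp on.
- **Forces:** the highest wrist force in any reading was about 8 N, while gripping the block.

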